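# Lock the shaker's floating deck with its hex key

## Task

The orbital shaker is about to be carried to another bench, so lock its floating deck: take the hex key out of its block, feel for the recessed socket of the transit screw down in the hole of the deck, and turn it clockwise (seen from above), regrasping every quarter turn, until it comes fully home against its stop, without forcing it further. Work gently, never leaning or prying with the key, then stand the key back upright in the same hole of its block and leave everything else on the bench alone.

Things in the scene. Friction and masses are not known exactly. Their poses are not given: they have to be found in the camera images.
- access_hole (a point): centre of the round recess, 49 mm wide, in the shaker's alloy deck, at the deck's top face, 90 mm above the bench. Deep in it stands the steel transit screw, axis vertical, with a hex socket. As the unlocked deck floats with play, the screw's axis lies up to 4 mm from this point along each of the deck's two directions, and the hex may stand at any angle: both must be felt
- lock_drop (a joint): how far the transit screw has gone down, m: 0 to 0.0014 at the start, 0.0053 home. 8 mm a turn, clockwise is down, 0.48 to 0.66 turn to go with 0.06 N m; past home the torque climbs 0.5 N m per rad (rubber washer). Its cone head centres the deck. Head 35 mm wide, its face 3.4 mm below the deck's top at 0, 8.7 mm at home; hex socket 14.8 mm across flats, 16 mm deep
- key_handle (a point): middle of the hex key's handle, 92.5 mm above the tip. The key is one straight piece, 120 mm long, 0.13 to 0.21 kg, upright at the start: an eight-sided light grey handle, 32 mm across flats, 55 mm high (65 to 120 mm above the tip), on a steel hex shank 14 mm across flats. z runs along the key away from the tip; x square to a flat of handle and shank
- key_tip (a point): flat end of the key's shank, 11 mm across flats, tapering out to the full 14 mm over 4 mm; at the start it stands on the floor of its hole, 7 mm above the bench. Same axes as key_handle
- hex_key: the same hex key; its origin is the key_tip point
- block_hole (a point): mouth of the larger round hole (18.5 mm wide, 38 mm deep) in the fixed grey key block, 62 x 88 x 45 mm, top face 45 mm above the bench; the key's shank stands in it. A second, 10 mm hole in the block stays empty
- shaker: the orbital shaker, fixed: white housing 215 x 200 mm, 60 mm high, sloping panel with two knobs on its -x side; on rubber mounts above it the alloy deck, 190 x 172 mm, with side rails and two rubbered rollers up to 21 mm above its top. Origin: underside, middle of the housing. Keep the key's contacts with it below 130 N summed: 0.4 N m of twist, or 6 N sideways at the handle
- beaker: small clear beaker, 52 x 46 x 49 mm, stands loose on the bench; origin at the centre of its foot
- jar: white-capped jar, 45 mm wide, 82 mm high, stands loose on the bench; origin at the centre of its foot
- boat: white weighing boat, 57 x 57 x 16 mm, lies loose on the bench; origin at the centre of its underside
Things that resemble listed ones, but are neither listed nor needed, are in the scene too. Leave any yellow look-alike of the hex_key alone. What is shaped like the part that bears block_hole but blue is not meant.

How it is judged:
By the outcome, as a careful person would: the job done as asked, in the order asked, and still so for the second after the job is handed in, with the robot touching nothing.
It also fails if it takes over 72 s, if anything falls off the work surface, if the arm or the gripper's body presses on something with over 40 N, if the wrist force passes 120 N, or if a joint passes its speed limit or range.

## Robot

A 6-joint arm with a two-finger parallel gripper is mounted at the origin on a cart in front of the work surface, level with it; the furniture and walls round the work are solid. World frame = base frame: x ahead of the robot, y to its left, z up, the work surface at z = 0. Lengths are in mm, angles in rad, forces in N, time in s.
With the tool pointing down it reaches from about 350 to 875 mm from the base axis. Payload 4.2 kg.
Tool frame: the origin (TCP) lies midway between the tips of the shut fingers; the grasp point (between the pads) lies 19 mm behind it; z points along the fingers, y is the line along which they close (so a half turn about z gives the same grasp; the last joint's range is limited). The gripper opens to 87 mm and grips with 3 to 60 N. Pads are 19 mm wide; open, the fingers measure 117 mm over their backs; the gripper's body (75 mm by 190 mm) begins 51 mm behind the grasp point.
Start: joints at [-0.937, 0.385, 0.008, 0, -1.194, -0.259], TCP at [228.818, -581.585, 222.55] pointing down, gripper open.
Joint ranges: [-3.14, 3.14], [-1.21, 2.06], [-1.07, 1.41], [-3.16, 2.05], [-2.99, -0.16], [-3.1, 3.1]. Speed limits (rad/s): [2.79, 2.79, 3.14, 3.14, 3.14, 3.14].

## Interface

Orientations are given as a unit quaternion [w, x, y, z].
In Python, from rig import manip gives the robot as it stands.
- The arm moves only by the tool jog_arm, never from a script. Its argument "moves" is a list that holds one entry, the list of rows, each a list of 7 numbers: the shift along the world's x, y, z in units of 800 mm (1.0 is 800 mm), then the turn, a rotation vector about the world's x, y, z in units of 90 degrees (1.0 is 90 degrees), then the opening, from 0 (shut) to 1 (fully open). In form: [[[x, y, z, wx, wy, wz, hand], ...]]. A call has 1 to 10 rows; each row is the pose to reach, as a shift and turn from the pose commanded when the call began; what a row does not reach only later rows make up. A row lasts 1/12 s, in which the tool goes at most 41.7 mm and 7.16 degrees, less where a joint would pass 70% of its speed; a pose out of reach is approached as far as the arm can. A call with a number of a shift or a turn outside -1 to 1 is refused whole. A call with a gripper value outside its range is refused whole. The fingers move at their own pace and stop on an object; the grip force is fixed at half the most. Time passes only in rows, so rows that repeat a pose let the fingers close. It gives the time, the measured TCP pose, the force, the opening and the grip force at its end, in the units of the state.
- manip.get_state(): the state, without advancing time (a new reading comes with each control period).
- manip.camera(name): name is "scene" or "side" or "wrist"; returns (picture, depth): 480x640x3 uint8, red, green, blue; 480x640 float32, mm along the optical axis (not along the pixel's ray), 0 where there is no reading.
- manip.camera_params(name): a dict with "intrinsics" (3x3 intrinsics, pixels), "R" (3x3) and "t" (3): a world point X has camera coordinates R X + t. Camera axes: x right, y down, z forward; pixel columns grow to the right and rows downward; lengths in mm; the calibration is good to about 2 mm. A picture is of the moment at which its call begins: read the wrist's pose just before it. camera_params takes no time and is no camera call; for the wrist camera it gives the pose at the moment of the call.
- manip.close_job(): hands the job in; it is judged then, once.
Trained networks look in the newest picture that a camera, given by its name, has taken for a name from the list of things; names that differ only in an ending like _2 or _b are one class to them, and where a whole thing is asked for, a point or a joint stands for the part that bears it (a point fixed in the world has none). Each returns a list of dicts, best first, with "p" (0 to 1); they miss things now and then, are a little off and sometimes report something else, mostly with a low value. They report only what shows in the picture. A call takes as long as a camera call. They do not tell look-alikes from the thing itself.
- manip.search_frame(camera, thing): "extent" ([centre column, centre row, width, height] in pixels, round what is visible of it).
The state is a dict: "clock": time; "q": joint angles; "qvel": joint speeds; "effort": joint torques, N m; "eef_pos": TCP position; "orientation": TCP orientation; "wrist_force": force on the tool from outside, world axes, zero at the start; "moment": the same for the moment, N m; "finger_gap": opening from 0.0 (shut) to 1.0 (fully open); "grasp_force": force on a finger pad.
Only numpy, scipy, OpenCV 4.12 (cv2) and the standard library are available. Lean on these libraries where they do the work, as an engineer would, in place of code of your own. Each camera call takes 0.05 s, during which the arm holds its last target. There are 200 camera calls.

## Working session

There is one attempt and no reset: what is moved stays moved. The work goes in short steps, Python scripts to look and compute and a tool call to move; the robot and the scene stay as the last step left them, time stands still between calls to the robot, and variables do not carry over. Pictures are saved under pics/ and viewed, at most 10 in all, crops included, and the job is handed in when it is done.

Besides the shell and the picture viewer there is one more tool, called after ">>>" in YAML: its name, and indented under it one key for each argument. jog_arm: Moves the arm, as the interface text tells. Its arguments: {"type":"object","properties":{"moves":{"type":"array","items":{"type":"array","items":{"type":"array","items":{"type":"number"}}}}},"required":["moves"]}

```bash
mkdir -p pics; cat > h.py <<'E'
from rig import manip
import numpy as np, cv2
def snap(c,f=None):
    p=manip.camera_params(c); im,d=manip.camera(c)
    if f: cv2.imwrite('pics/'+f,im[:,:,::-1])
    return im,d,p
def world(p,u,v,z=None,d=None):
    K,R,t=[np.array(p[k]) for k in('intrinsics','R','t')]
    r=R.T@np.linalg.solve(K,[u,v,1.]); o=-R.T@t
    s=d if z is None else (z-o[2])/r[2]
    return o+s*r
def proj(p,X):
    c=np.array(p['R'])@X+p['t']; q=np.array(p['intrinsics'])@c; return q[:2]/q[2]
E
python3 - <<'E'
from h import *
for c in('scene','side'):
    im,d,p=snap(c,c+'1.png')
    print(c,-np.array(p['R']).T@p['t'])
    for n in('hex_key','key_handle','block_hole','access_hole','shaker','beaker','jar','boat'):
        for r in manip.search_frame(c,n)[:3]:
            u,v,w,h=r['extent']; dd=d[int(v),int(u)]
            print(n,round(r['p'],2),np.round(r['extent']),np.round(world(p,u,v,d=dd)) if dd else None)
print(manip.get_state())
E
```

```text
scene [-178.93693378 -650.89952287  589.69231633]
hex_key 0.82 [361. 260.  18.  48.] [ 404. -108.   86.]
hex_key 0.69 [384. 238.  20.  37.] [502. -84.  89.]
key_handle 0.95 [384. 236.  12.  35.] [502. -85.  94.]
key_handle 0.84 [360. 258.  16.  41.] [ 403. -107.   91.]
key_handle 0.5 [271. 182.  92.  46.] [531. 366.  81.]
block_hole 0.67 [330. 238.  40.  38.] [471.  56.  44.]
block_hole 0.62 [387. 265.  48.  41.] [ 476. -119.   45.]
shaker 0.65 [265. 199. 114.  76.] [441. 271.  87.]
beaker 0.95 [299. 256.  16.  28.] [377.  60.  34.]
beaker 0.46 [382. 234.  15.  35.] [497. -84.  99.]
jar 0.74 [363. 302.  21.  50.] [ 335. -181.   54.]
jar 0.69 [384. 235.  19.  37.] [502. -84.  95.]
boat 0.75 [467. 320.  30.  23.] [ 488. -314.    1.]
side [-166.8226838  -918.46160847  643.57514295]
hex_key 0.86 [338. 263.  16.  38.] [ 402. -108.   88.]
hex_key 0.83 [368. 246.  16.  35.] [502. -86.  92.]
key_handle 0.9 [340. 265.  17.  40.] [ 407. -106.   80.]
key_handle 0.69 [370. 247.  16.  35.] [505. -91.  91.]
block_hole 0.72 [366. 273.  34.  40.] [ 477. -114.   41.]
block_hole 0.6 [326. 249.  29.  3
[... 272 characters left out ...]
   1.]
{'clock': 0.9, 'q': array([-9.37401096e-01,  3.84656475e-01,  7.90489407e-03,  1.95415843e-05,
       -1.19399662e+00, -2.58558978e-01]), 'qvel': array([ 0.00145925, -0.00058669, -0.00191273, -0.00057131,  0.00070539,
       -0.00073831]), 'effort': array([ 5.19220321e-04, -3.90455031e+01,  1.87622613e+01,  4.22427759e+00,
        1.54901500e-02, -2.43123435e-05]), 'eef_pos': array([ 228.81362392, -581.59039758,  222.58119769]), 'orientation': array([ 2.18215012e-06, -1.86326389e-01,  9.82487901e-01, -2.56274646e-05]), 'wrist_force': array([0.40725475, 0.66319781, 0.64926313]), 'moment': array([0.01219147, 0.01519589, 0.02091388]), 'grasp_force': 0.0, 'finger_gap': 1.0016373491799677}
```

```bash
python3 - <<'E'
import cv2
a=cv2.imread('pics/scene1.png')[150:350,200:500]
cv2.imwrite('pics/c1.png',cv2.resize(a,(800,533),interpolation=cv2.INTER_CUBIC))
E
```

```text
(no output)
```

View pics/c1.png

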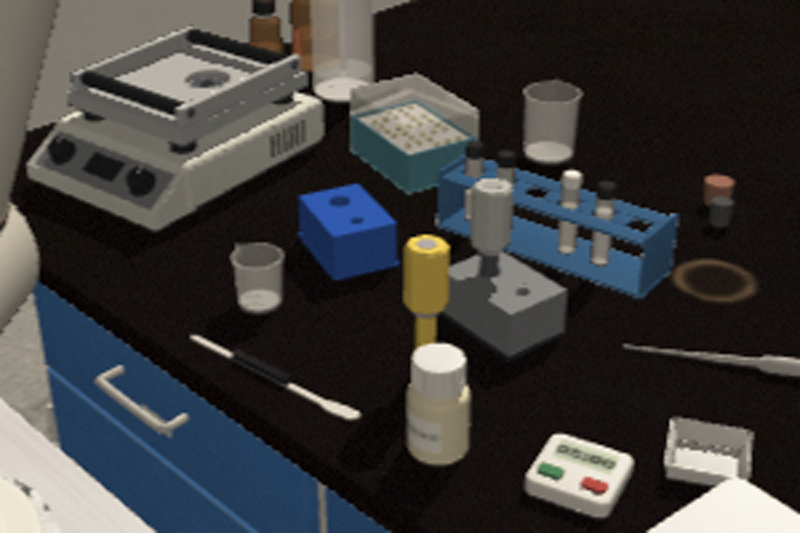

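```bash
python3 - <<'E'
from h import *
p=manip.camera_params('wrist'); s=manip.get_state()
print(-np.array(p['R']).T@p['t']-s['eef_pos'],p['R'],p['intrinsics'])
ps=manip.camera_params('scene');pd=manip.camera_params('side')
print('hole', world(ps,277.6,180,z=90))
print('handle top scene',world(ps,200+492*.375,150+185*.375,z=127))
print('block small hole',world(ps,200+523*.375,150+291*.375,z=45), 'yellow top',world(ps,200+428*.375,150+242*.375,z=127))
a=cv2.imread('pics/side1.png')[140:340,200:500]
cv2.imwrite('pics/c2.png',cv2.resize(a,(800,533),interpolation=cv2.INTER_CUBIC))
E
```

```text
[-68.45755721 -26.3855058  162.09060151] [[-3.65622391e-01  9.30763185e-01 -4.01820071e-04]
 [ 8.97513566e-01  3.52675569e-01  2.64743917e-01]
 [ 2.46555603e-01  9.64356647e-02 -9.64318670e-01]] [[367.09502055   0.         324.42940075]
 [  0.         367.09502055 234.61469664]
 [  0.           0.           1.        ]]
hole [540.94427669 346.5721069   90.        ]
handle top scene [512.75265485 -75.66736627 127.        ]
block small hole [ 508.55689348 -117.01105476   45.        ] yellow top [ 408.23190813 -102.78541599  127.        ]
```

>>> jog_arm:
  moves:
    - [[0.04,0.07,0.06,0,0,0,1],[0.06,0.11,0.1,0,0,0,1],[0.08,0.16,0.1,0,0,0,1],[0.1,0.21,0.1,0,0,0,1],[0.12,0.26,0.1,0,0,0,1],[0.15,0.31,0.1,0,0,0,1],[0.18,0.36,0.1,0,0,0,1],[0.22,0.4,0.1,0,0,0,1],[0.26,0.44,0.1,0,0,0,1],[0.3,0.48,0.1,0,0,0,1]]

```text
clock: 1.73
eef_pos: [428.0, -240.9, 303.2]
orientation: [0.001, -0.186, 0.982, -0.0]
wrist_force: [1.4, -0.7, 0.3]
finger_gap: 0.997
grasp_force: 0.0
```

>>> jog_arm:
  moves:
    - [[0.02,0.05,0,0,0,0,1],[0.03,0.1,-0.02,0,0,0,1],[0.04,0.135,-0.03,0,0,0,1],[0.04,0.135,-0.03,0,0,0,1],[0.04,0.135,-0.03,0,0,0,1],[0.04,0.135,-0.03,0,0,0,1]]

```text
clock: 2.23
eef_pos: [459.7, -135.0, 278.7]
orientation: [0.0, -0.187, 0.982, -0.0]
wrist_force: [-0.0, -0.9, -0.4]
finger_gap: 1.004
grasp_force: 0.0
```

```bash
python3 - <<'E'
from h import *
print(manip.get_state()['eef_pos'])
im,d,p=snap('wrist','w1.png')
for n in('key_handle','hex_key','block_hole'):
    for r in manip.search_frame('wrist',n)[:3]:
        u,v,w,h=r['extent']; print(n,r['p'],np.round(r['extent']),world(p,u,v,z=127),world(p,u,v,z=45))
np.save('w1.npy',d)
E
```

```text
[ 459.67183833 -134.98083682  278.74974166]
key_handle 0.87 [364. 282.  42.  55.] [500.22284243 -79.34331946 127.        ] [528.72511602 -57.91860882  45.        ]
key_handle 0.76 [384. 185.  41.  44.] [412.19892269 -98.45707142 127.        ] [417.70108405 -82.02666735  45.        ]
hex_key 0.92 [385. 182.  42.  44.] [409.65397756 -98.74845161 127.        ] [414.49116032 -82.3941834   45.        ]
hex_key 0.58 [365. 282.  36.  50.] [500.41815959 -78.76020091 127.        ] [528.97146836 -57.18312496  45.        ]
block_hole 0.97 [345. 248.  89.  80.] [ 476.05549482 -108.35162939  127.        ] [498.24298819 -94.50661284  45.        ]
block_hole 0.88 [477. 282.  68.  53.] [462.44943745  16.78487278 127.        ] [481.08175119  63.32729251  45.        ]
```

View pics/w1.png

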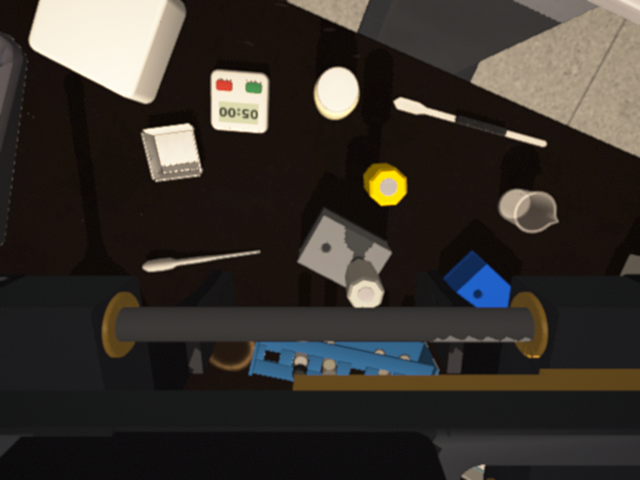

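```bash
python3 - <<'E'
from h import *
d=np.load('w1.npy'); p=manip.camera_params('wrist')
v,u=np.mgrid[265:325,330:405]
K,R,t=[np.array(p[k]) for k in('intrinsics','R','t')]
pts=np.array([world(p,a,b,d=d[b,a]) for a,b in zip(u.ravel(),v.ravel())])
m=abs(pts[:,2]-127)<4
q=pts[m]; print(m.sum(),q.mean(0),q.min(0),q.max(0))
uv=np.c_[u.ravel()[m],v.ravel()[m]]; print(uv.mean(0),uv.min(0),uv.max(0), world(p,*uv.mean(0),z=127))
im=cv2.imread('pics/w1.png')[220:320,280:430]
cv2.imwrite('pics/c3.png',cv2.resize(im,(800,533),interpolation=cv2.INTER_CUBIC))
E
```

```text
877 [509.16823015 -75.58385965 126.53323365] [494.16100207 -91.28995665 123.123599  ] [526.39509297 -57.63559884 128.89203289]
[365.17331813 292.00114025] [347 276] [383 306] [508.95361876 -75.72580936 127.        ]
```

View pics/c3.png

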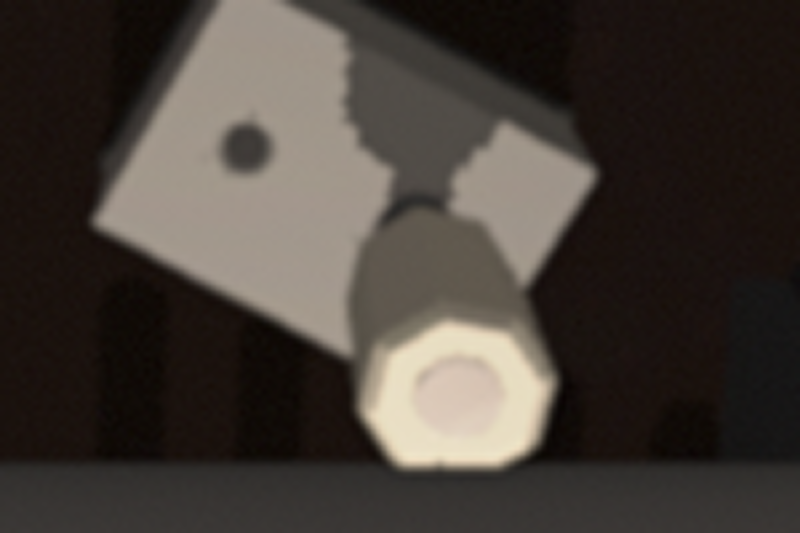

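>>> jog_arm:
  moves:
    - [[0.03,0.035,0,0,0,0,1],[0.064,0.074,-0.01,0,0,0,1],[0.064,0.074,-0.01,0,0,0,1],[0.064,0.074,-0.01,0,0,0,1],[0.064,0.074,-0.01,0,0,0,1]]

```text
clock: 2.85
eef_pos: [510.6, -76.3, 270.2]
orientation: [-0.0, -0.186, 0.983, -0.0]
wrist_force: [-0.6, -1.1, -0.0]
finger_gap: 1.001
grasp_force: 0.0
```

```bash
python3 - <<'E'
from h import *
s=manip.get_state();print(s['eef_pos'],s['q'],s['wrist_force'])
im,d,p=snap('wrist','w2.png')
np.save('w2.npy',d)
H,W=d.shape
K,R,t=[np.array(p[k]) for k in('intrinsics','R','t')]
v,u=np.mgrid[0:H,0:W]
P=np.stack([(u-K[0,2])/K[0,0]*d,(v-K[1,2])/K[1,1]*d,d],-1)
X=(P-t)@R
m=(abs(X[...,2]-127)<3)&(d>0)
n,l,st,c=cv2.connectedComponentsWithStats(m.astype('uint8'))
for i in range(1,n):
    if st[i,4]>200:
        print(st[i],c[i],X[l==i].mean(0)); 
        if abs(X[l==i].mean(0)[0]-510)<30:
            # yaw by rectified mask: angular outline
            q=np.array([world(p,a,b,z=127)[:2] for b,a in zip(*np.where(l==i))])
            hull=cv2.convexHull(q.astype('float32'))[:,0]; (cx,cy),_=cv2.minEnclosingCircle(hull)
            best=[]
            for a in np.arange(0,45,3):
                w=[np.ptp(q@[np.cos(np.radians(a+k*45)),np.sin(np.radians(a+k*45))]) for k in range(4)]
                best.append((round(float(np.mean(w)),1),int(a)))
            print(cx,cy,sorted(best)[:5],best, np.ptp(q,axis=0), (q.max(0)+q.min(0))/2)
# obstacles height near
b=(np.hypot(X[...,0]-511,X[...,1]+76)<110)&(d>0)&(X[...,2]<180)&(np.hypot(X[...,0]-511,X[...,1]+76)>25)
k=np.argsort(X[...,2][b])[::-1][:3000:300]; print(np.round(X[b][k]))
cv2.imwrite('pics/c4.png',cv2.resize(im[150:270,240:420,::-1],(800,533),interpolation=cv2.INTER_CUBIC))
E
```

```text
[510.5730595  -76.27823683 270.231727  ] [ 1.66499611e-01  1.66342637e-01 -1.74577144e-01  1.43182624e-04
 -1.23051487e+00 -1.36327716e+00] [-0.5834217  -1.13514712 -0.00289404]
[ 308  205   39   38 1084] [326.94095941 223.50738007] [510.24738051 -73.74336164 126.6463857 ]
510.2188720703125 -73.85474395751953 [(31.7, 9), (31.8, 12), (32.0, 6), (32.2, 15), (32.4, 3)] [(32.8, 0), (32.4, 3), (32.0, 6), (31.7, 9), (31.8, 12), (32.2, 15), (32.4, 18), (32.6, 21), (32.9, 24), (33.2, 27), (33.3, 30), (33.4, 33), (33.4, 36), (33.2, 39), (33.0, 42)] [32.93994898 32.56775969] [510.1415307 -73.7791898]
[[ 406.  -94.  122.]
 [ 417. -103.  120.]
 [ 419.  -84.  120.]
 [ 410. -109.  119.]
 [ 425.  -84.   85.]
 [ 612.  -38.   55.]
 [ 527. -136.   46.]
 [ 485. -111.   46.]
 [ 490. -131.   45.]
 [ 522. -106.   45.]]
```

View pics/c4.png

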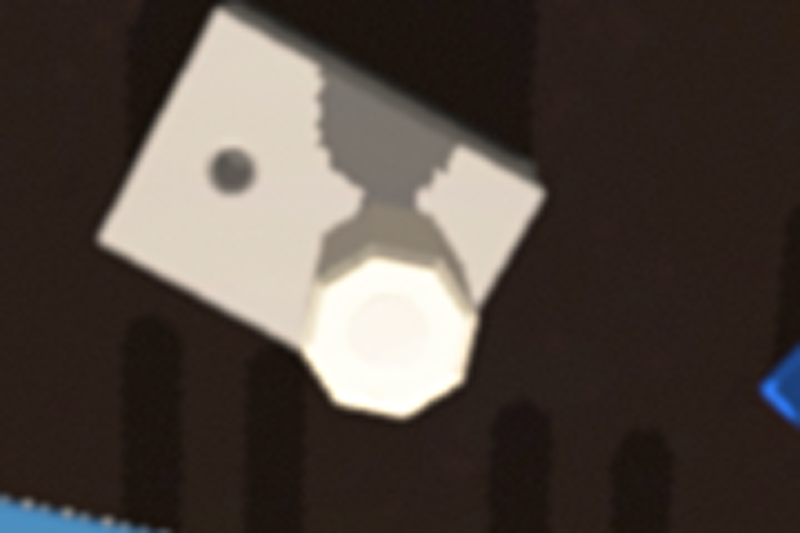

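>>> jog_arm:
  moves:
    - [[0,0.003,-0.03,0,0,-0.07,1],[0,0.003,-0.07,0,0,-0.125,1],[0,0.003,-0.12,0,0,-0.125,0.75],[0,0.003,-0.17,0,0,-0.125,0.7],[0,0.003,-0.22,0,0,-0.125,0.7],[0,0.003,-0.235,0,0,-0.125,0.7],[0,0.003,-0.235,0,0,-0.125,0.6],[0,0.003,-0.235,0,0,-0.125,0.5],[0,0.003,-0.235,0,0,-0.125,0.4],[0,0.003,-0.235,0,0,-0.125,0.2]]

```text
clock: 3.73
eef_pos: [512.2, -73.4, 84.5]
orientation: [0.002, -0.089, 0.996, 0.0]
wrist_force: [0.1, 0.2, 0.3]
finger_gap: 0.487
grasp_force: 0.0
```

>>> jog_arm:
  moves:
    - [[0,0,0,0,0,0,0],[0,0,0,0,0,0,0],[0,0,0,0,0,0,0],[0,0,0,0,0,0,0]]

```text
clock: 4.07
eef_pos: [511.8, -73.3, 83.9]
orientation: [0.001, -0.089, 0.996, -0.0]
wrist_force: [-0.3, 0.7, 6.2]
finger_gap: 0.362
grasp_force: 29.9
```

```bash
python3 - <<'E'
from h import *
s=manip.get_state();print(s)
E
```

```text
{'clock': 4.0667, 'q': array([ 1.72490425e-01,  3.52050215e-01, -4.41334378e-01,  9.67178047e-04,
       -7.74676770e-01, -1.56478657e+00]), 'qvel': array([ 0.00255538,  0.00015795,  0.00174494,  0.0036046 , -0.00257253,
       -0.00017898]), 'effort': array([ 7.22342427e-02, -2.96989024e+01,  1.26285177e+01,  2.52427250e+00,
        1.96695635e-01,  4.26394967e-03]), 'eef_pos': array([511.7728692 , -73.25551356,  83.87090839]), 'orientation': array([ 1.39091056e-03, -8.94753155e-02,  9.95988044e-01, -2.23864516e-04]), 'wrist_force': array([-0.31025299,  0.65720624,  6.2294069 ]), 'moment': array([-0.08256686,  0.20828569,  0.02888354]), 'grasp_force': 29.907807720374777, 'finger_gap': 0.36207044725813525}
```

>>> jog_arm:
  moves:
    - [[0,0,0.02,0,0,0,0],[0,0,0.06,0,0,0,0],[0,0,0.11,0,0,0,0],[0,0,0.16,0,0,0,0],[0,0,0.19,0,0,0,0],[0.01,0.04,0.195,0,0,0,0],[0.02,0.09,0.195,0,0,0,0],[0.03,0.13,0.195,0,0,0,0],[0.04,0.17,0.195,0,0,0,0],[0.05,0.21,0.195,0,0,0,0]]

```text
clock: 4.9
eef_pos: [550.1, 96.4, 237.9]
orientation: [-0.001, -0.089, 0.996, 0.0]
wrist_force: [-0.3, -0.5, -1.7]
finger_gap: 0.364
grasp_force: 29.9
```

>>> jog_arm:
  moves:
    - [[0.01,0.04,0,0,0,0,0],[0.02,0.09,0,0,0,0,0],[0.03,0.14,0,0,0,0,0],[0.03,0.19,0,0,0,0,0],[0.03,0.23,0,0,0,0,0],[0.03,0.25,0,0,0,0,0],[0.03,0.25,0,0,0,0,0],[0.03,0.25,0,0,0,0,0]]

```text
clock: 5.57
eef_pos: [573.9, 295.1, 237.2]
orientation: [-0.001, -0.09, 0.996, -0.001]
wrist_force: [-0.2, 0.1, -1.1]
finger_gap: 0.37
grasp_force: 29.9
```

```bash
python3 - <<'E'
from h import *
s=manip.get_state();print(s['eef_pos'],s['q'],s['wrist_force'],s['moment'],s['finger_gap'])
im,d,p=snap('wrist','w3.png')
np.save('w3.npy',d)
for r in manip.search_frame('wrist','access_hole')[:3]+manip.search_frame('wrist','key_tip')[:2]:
    print(r,world(p,*r['extent'][:2],z=90))
print(proj(p,np.array([541,346,90.])))
E
```

```text
[573.9408389  295.12255898 237.19287647] [ 7.24934546e-01  4.12192334e-01  8.77535133e-02 -4.79718452e-04
 -1.24886607e+00 -2.11579578e+00] [-0.24197612  0.07161273 -1.14370372] [-0.08292484 -0.04413127  0.03878217] 0.3700329145416684
{'extent': [426.7, 166.2, 235.6, 228.7], 'p': 0.92} [511.73186261 370.23265464  90.        ]
{'extent': [326.3, 304.8, 83.0, 135.4], 'p': 0.86} [650.56560551 310.75286075  90.        ]
[390.33722689 195.43344468]
```

View pics/w3.png

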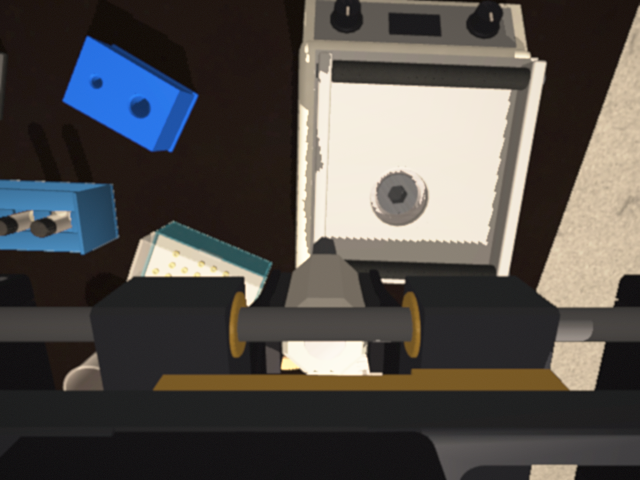

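```bash
python3 - <<'E'
from h import *
p=manip.camera_params('wrist'); s=manip.get_state()['eef_pos']
print('tip pred',proj(p,s+[0,0,-77]),'shoulder',proj(p,s+[0,0,-12]))
im=cv2.imread('pics/w3.png'); a=cv2.resize(im[155:235,358:438],(400,400),interpolation=cv2.INTER_CUBIC)
b=cv2.resize(im[220:300,284:364],(400,400),interpolation=cv2.INTER_CUBIC)
cv2.imwrite('pics/c5.png',np.hstack([a,b]))
d=np.load('w3.npy')
for u,v in((398,194),(386,194),(410,194),(398,183),(398,160),(440,200)): print(u,v,world(p,u,v,d=d[v,u]).round(1))
E
```

```text
tip pred [324.2454603  245.74086515] shoulder [324.07428442 283.10802258]
398 194 [542.1 355.2  70.6]
386 194 [542.  341.4  86.9]
410 194 [538.4 361.8  86.5]
398 183 [530.9 349.3  87.3]
398 160 [512.  343.9  92.3]
440 200 [538.5 387.2  90.3]
```

View pics/c5.png

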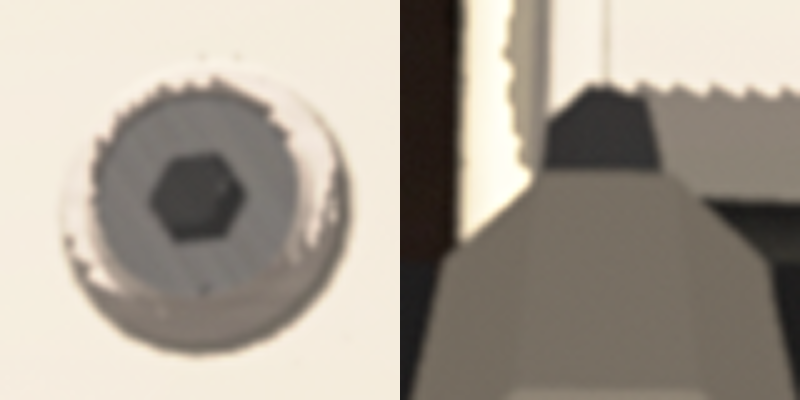

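```bash
cat >> h.py <<'E'
def tool():
    s=manip.get_state(); w,x,y,z=s['orientation']
    from scipy.spatial.transform import Rotation as Ro
    return s['eef_pos'],Ro.from_quat([x,y,z,w]).as_matrix()
def sil(p,T,M,a,ox,oy,S=4,L=77,box=(300,230,350,260)):
    # silhouette of shank; a = flat-normal angle from tool y (deg, tool frame), tool frame offsets
    u0,v0,u1,v1=box; m=np.zeros(((v1-v0)*S,(u1-u0)*S),np.uint8)
    pts=[]
    for af,z in((11,L),(14,L-4),(14,L-65)):
        r=af/2/np.cos(np.pi/6)
        for k in range(6):
            th=np.radians(90+a+30+60*k)
            pts.append(proj(p,T+M@np.array([ox+r*np.cos(th),oy+r*np.sin(th),z])))
    q=(np.array(pts)+.5-[u0,v0])*S
    for g in(q[:12],q[6:]): cv2.fillConvexPoly(m,cv2.convexHull(g.astype('float32')).astype(np.int32)[:,0],1)
    return m
E
python3 - <<'E'
from h import *
p=manip.camera_params('wrist'); T,M=tool()
im=cv2.imread('pics/w3.png'); g=cv2.cvtColor(im,cv2.COLOR_BGR2GRAY)
c=g[230:260,308:345]
print(c[::3,::2])
S=4; c=cv2.resize(g[230:254,310:340],None,fx=S,fy=S,interpolation=cv2.INTER_LINEAR)
mk=(c<85).astype(np.uint8)
res=[]
for a in range(0,60,5):
    for ox in np.arange(-4,4.1,.5):
        for oy in np.arange(-2,2.1,.5):
            m=sil(p,T,M,a,ox,oy,box=(310,230,340,254))
            res.append((int((m!=mk).sum()),a,ox,oy))
for a in range(0,60,5): print(min(r for r in res if r[1]==a))
print('socket',world(p,397.4,194,z=86.5),world(p,397.4,194.2,z=86.5))
E
```

```text
[[161 147 130 209 239 241 242 243 225 232 238 237 238 238 238 237 237 238
  238]
 [160 145 131 210 240 241 243 243 225 232 239 239 239 238 238 238 238 238
  238]
 [160 143 134 213 240 242 234 192 182 193 236 234 187 226 240 227 224 239
  240]
 [161 143 138 218 242 178  71  49  50  52  65  83  90 126 138 132 130 139
  163]
 [160 143 140 162  95  49  52  53  54  53  53  54  54 108 134 132 133 133
  132]
 [158 140 120  55  51  51  52  53  52  54  53  53  52  85 133 133 133 133
  133]
 [190 139 107  52  52  51  52  53  52  53  52  53  52  62 124 134 133 133
  134]
 [159 137  94  49  50  51  53  53  51  52  51  52  52  51 104 133 132 132
  132]
 [251 166 100  91  91  92  91  93  91  91  92  90  84  84 101 124 132 132
  132]
 [235 123 111 113 112 112 112 112 113 113 112 113 112 113 113 112 113 128
  132]]
(387, 0, np.float64(-0.5), np.float64(0.0))
(397, 5, np.float64(-0.5), np.float64(-0.5))
(473, 10, np.float64(-1.0), np.float64(-0.5))
(527, 15, np.float64(-1.0), np.float64(-0.5))
(583, 20, np.float64(-0.5), np.float64(-0.5))
(581, 25, np.float64(-0.5), np.float64(0.0))
(514, 30, np.float64(-1.0), np.float64(0.0))
(444, 35, np.float64(-0.5), np.float64(0.0))
(360, 40, np.float64(-1.0), np.float64(0.0))
(276, 45, np.float64(-1.0), np.float64(0.0))
(235, 50, np.float64(-1.0), np.float64(0.0))
(299, 55, np.float64(-1.0), np.float64(0.0))
socket [540.31386985 351.10864155  86.5       ] [540.48280512 351.14803219  86.5       ]
```

>>> jog_arm:
  moves:
    - [[-0.005,0.01,0,0,0,0.075,0],[-0.01,0.03,0,0,0,0.15,0],[-0.02,0.05,0,0,0,0.225,0],[-0.03,0.07,0,0,0,0.3,0],[-0.04,0.09,0,0,0,0.375,0],[-0.04,0.114,0,0,0,0.45,0],[-0.04,0.114,0,0,0,0.525,0],[-0.04,0.114,-0.01,0,0,0.6,0],[-0.04,0.114,-0.025,0,0,0.675,0],[-0.04,0.114,-0.04,0,0,0.75,0]]

```text
clock: 6.55
eef_pos: [543.2, 384.7, 206.8]
orientation: [0.001, -0.629, 0.777, 0.0]
wrist_force: [-0.2, -0.2, -2.4]
finger_gap: 0.361
grasp_force: 29.9
```

>>> jog_arm:
  moves:
    - [[0,0,0,0,0,0.07,0],[0,0,0,0,0,0.105,0],[0,0,0,0,0,0.105,0],[0,0,0,0,0,0.105,0],[0,0,0,0,0,0.105,0]]

```text
clock: 6.97
eef_pos: [543.0, 385.2, 206.8]
orientation: [0.0, -0.689, 0.725, 0.0]
wrist_force: [0.2, -0.4, -1.9]
finger_gap: 0.365
grasp_force: 29.9
```

```bash
python3 - <<'E'
from h import *
s=manip.get_state();print(s['clock'],s['eef_pos'],s['q'],s['wrist_force'],s['moment'],s['finger_gap'])
im,d,p=snap('wrist','w4.png'); T,M=tool(); print(M.round(3))
pt=proj(p,T+M@[0,0,77.]);ps=proj(p,np.array([540.4,351.1,86.5]));print(pt,ps)
im=im[:,:,::-1]
f=lambda c:cv2.resize(im[int(c[1])-40:int(c[1])+40,int(c[0])-40:int(c[0])+40],(400,400),interpolation=cv2.INTER_CUBIC)
cv2.imwrite('pics/c6.png',np.hstack([f(ps),f(pt)]))
E
```

```text
6.9667 [543.01295022 385.23016432 206.8344899 ] [ 8.59387472e-01  4.64084216e-01  9.42944060e-02 -5.64573511e-05
 -1.20039371e+00 -9.11024694e-01] [ 0.21257703 -0.39813353 -1.86865461] [ 0.00409632  0.11218457 -0.01009927] 0.36488931063440483
[[-0.051 -0.999  0.   ]
 [-0.999  0.051  0.   ]
 [-0.    -0.    -1.   ]]
[323.00158264 244.45328411] [324.18868564 185.26736894]
```

View pics/c6.png

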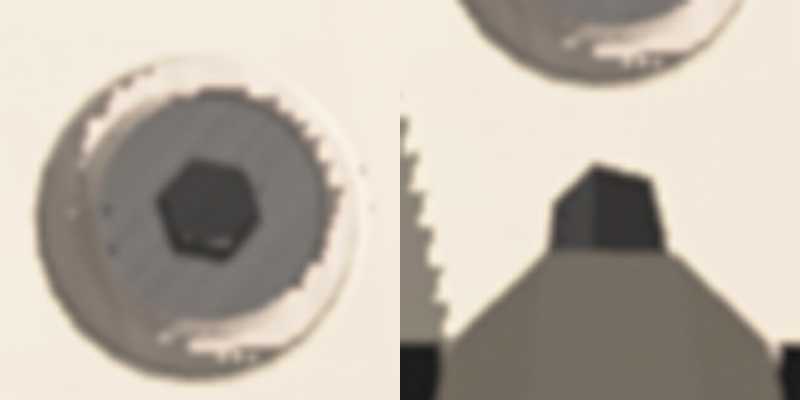

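```bash
python3 - <<'E'
from h import *
p=manip.camera_params('wrist'); T,M=tool()
g=cv2.cvtColor(cv2.imread('pics/w4.png'),cv2.COLOR_BGR2GRAY)
S=4;B=(308,232,340,253); c=cv2.resize(g[B[1]:B[3],B[0]:B[2]],None,fx=S,fy=S,interpolation=cv2.INTER_LINEAR)
mk=(c<86).astype(np.uint8); res=[]
for a in range(0,60,3):
    for ox in np.arange(-3,3.1,.5):
        for oy in np.arange(-2,2.1,.5):
            res.append((int((sil(p,T,M,a,ox,oy,box=B)!=mk).sum()),a,ox,oy))
for a in range(0,60,3): print(*min(r for r in res if r[1]==a))
print('socket',world(p,325.4,186.6,z=86.3))
r=sorted(res)[0]; print('tip',T+M@[r[2],r[3],77])
E
```

```text
548 0 -2.0 1.0
559 3 -2.5 1.0
562 6 -2.5 1.0
601 9 -2.5 1.0
619 12 -2.5 1.0
640 15 -2.5 1.0
628 18 -2.5 1.0
640 21 -2.5 1.0
613 24 -2.5 1.0
593 27 -2.5 1.0
569 30 -2.5 1.0
560 33 -2.5 1.0
543 36 -2.0 1.0
512 39 -2.5 1.0
493 42 -2.0 1.0
481 45 -2.0 1.5
470 48 -2.0 1.5
480 51 -2.0 1.5
469 54 -2.0 1.0
486 57 -2.0 1.0
socket [539.46690205 352.38784248  86.3       ]
tip [542.09870181 387.47997138 129.75216798]
```

```bash
python3 - <<'E'
from h import *
p=manip.camera_params('wrist'); T,M=tool()
g=cv2.cvtColor(cv2.imread('pics/w4.png'),cv2.COLOR_BGR2GRAY)
print(g[234:256:2,312:342:2])
S=4;B=(308,232,340,252); c=cv2.resize(g[B[1]:B[3],B[0]:B[2]],None,fx=S,fy=S,interpolation=cv2.INTER_LINEAR)
mk=(c<130).astype(np.uint8); res=[]
for a in range(0,60,3):
    for ox in np.arange(-3,3.1,.5):
        for oy in np.arange(-2,2.1,.5):
            res.append((int((sil(p,T,M,a,ox,oy,box=B)!=mk).sum()),a,ox,oy))
for a in range(0,60,3): print(*min(r for r in res if r[1]==a))
r=sorted(res)[0]; print('tip',T+M@[r[2],r[3],77])
E
```

```text
[[235 235 235 235 236 236 236 235 235 235 234 234 235 235 235]
 [235 235 235 237 224 182 212 230 237 237 236 235 235 234 235]
 [235 235 236 225 132  61  75 105 154 179 222 235 235 235 235]
 [235 237 222 133  70  54  50  49  51  56  94 222 236 235 235]
 [236 221 118  69  69  55  53  52  52  50  58 187 237 235 235]
 [229 119  67  69  70  55  52  52  52  52  51 156 237 235 235]
 [222  77  65  71  70  54  51  53  52  52  49 112 231 235 234]
 [205  73  66  70  70  54  52  53  52  52  49  81 223 235 235]
 [192  70  68  69  68  55  52  52  52  52  51  57 187 236 235]
 [171  67  68  69  67  54  51  51  50  51  51  54 175 238 235]
 [134  92  95  96  95  90  88  83  83  84  83  80 133 209 235]]
395 0 -1.5 1.0
443 3 -1.5 0.5
435 6 -1.5 0.5
498 9 -1.5 0.5
509 12 -1.5 0.5
524 15 -1.5 0.5
556 18 -2.0 0.5
562 21 -1.5 1.0
531 24 -1.5 1.0
503 27 -1.5 1.0
458 30 -1.5 1.0
420 33 -1.5 1.0
368 36 -1.5 1.0
325 39 -1.5 1.0
270 42 -1.5 1.0
262 45 -1.5 1.0
246 48 -1.5 1.0
289 51 -1.5 1.0
295 54 -1.5 1.0
349 57 -1.5 1.0
tip [542.0731258  386.980626   129.75192933]
```

>>> jog_arm:
  moves:
    - [[-0.002,-0.022,0,0,0,0,0],[-0.00325,-0.0433,-0.01,0,0,0,0],[-0.00325,-0.0433,-0.03,0,0,0,0],[-0.00325,-0.0433,-0.045,0,0,0,0],[-0.00325,-0.0433,-0.048,0,0,0,0],[-0.00325,-0.0433,-0.048,0,0,0,0],[-0.00325,-0.0433,-0.051,0,0,0,0],[-0.00325,-0.0433,-0.0535,0,0,0,0],[-0.00325,-0.0433,-0.056,0,0,0,0],[-0.00325,-0.0433,-0.056,0,0,0,0]]

```text
clock: 7.85
eef_pos: [540.0, 351.4, 161.5]
orientation: [0.0, -0.689, 0.724, 0.0]
wrist_force: [-0.1, 1.0, -1.9]
finger_gap: 0.366
grasp_force: 29.9
```

```bash
cat > st.py <<'E'
from h import *
s=manip.get_state();print(round(s['clock'],2),s['eef_pos'].round(2),'F',s['wrist_force'].round(1),'M',s['moment'].round(3),'q1,6',s['q'][[0,5]].round(2),round(s['finger_gap'],3))
E
python3 st.py
```

```text
7.85 [540.05 351.45 161.51] F [-0.1  1.  -1.9] M [0.001 0.109 0.02 ] q1,6 [ 0.83 -0.88] 0.366
```

>>> jog_arm:
  moves:
    - [[0,0,-0.002,0,0,0,0],[0,0,-0.004,0,0,0,0],[0,0,-0.004,0,0,0,0]]

```text
clock: 8.1
eef_pos: [540.1, 351.4, 158.1]
orientation: [0.0, -0.689, 0.724, 0.0]
wrist_force: [0.2, 0.0, -1.7]
finger_gap: 0.365
grasp_force: 29.9
```

```bash
python3 st.py
```

```text
8.1 [540.11 351.4  158.1 ] F [ 0.2  0.  -1.7] M [0.142 0.079 0.009] q1,6 [ 0.83 -0.88] 0.365
```

>>> jog_arm:
  moves:
    - [[0,0,-0.002,0,0,0,0],[0,0,-0.004,0,0,0,0],[0,0,-0.004,0,0,0,0]]

```text
clock: 8.35
eef_pos: [540.2, 351.4, 154.9]
orientation: [0.0, -0.689, 0.724, 0.0]
wrist_force: [-1.1, 0.2, -2.4]
finger_gap: 0.364
grasp_force: 29.9
```

```bash
python3 st.py
```

```text
8.35 [540.17 351.45 154.88] F [-1.1  0.2 -2.4] M [ 0.212 -0.044 -0.034] q1,6 [ 0.83 -0.88] 0.364
```

>>> jog_arm:
  moves:
    - [[0,0,-0.0015,0,0,0,0],[0,0,-0.003,0,0,0,0],[0,0,-0.003,0,0,0,0]]

```text
clock: 8.6
eef_pos: [540.2, 351.5, 152.6]
orientation: [0.0, -0.689, 0.724, 0.0]
wrist_force: [0.6, 1.1, -2.8]
finger_gap: 0.364
grasp_force: 29.9
```

```bash
python3 st.py
```

```text
8.6 [540.18 351.46 152.59] F [ 0.6  1.1 -2.8] M [ 0.256  0.022 -0.038] q1,6 [ 0.83 -0.88] 0.364
```

>>> jog_arm:
  moves:
    - [[0,0,0,0,0,-0.06,0],[0,0,-0.0004,0,0,-0.12,0],[0,0,-0.0006,0,0,-0.18,0],[0,0,-0.0008,0,0,-0.24,0],[0,0,-0.001,0,0,-0.3,0],[0,0,-0.001,0,0,-0.3,0]]

```text
clock: 9.1
eef_pos: [540.0, 351.7, 152.2]
orientation: [0.0, -0.501, 0.866, 0.0]
wrist_force: [-0.3, 2.1, -0.1]
finger_gap: 0.368
grasp_force: 29.9
```

```bash
python3 st.py
```

```text
9.1 [540.02 351.71 152.15] F [-0.3  2.1 -0.1] M [ 0.557  0.4   -0.003] q1,6 [ 0.83 -1.35] 0.368
```

>>> jog_arm:
  moves:
    - [[-0.0006,0.0012,0,0,0,0,0],[-0.0006,0.0012,0,0,0,0,0]]

```text
clock: 9.27
eef_pos: [539.9, 352.0, 152.2]
orientation: [0.0, -0.502, 0.865, -0.0]
wrist_force: [0.5, 0.1, 0.4]
finger_gap: 0.366
grasp_force: 29.9
```

```bash
python3 st.py
```

```text
9.27 [539.93 351.97 152.17] F [0.5 0.1 0.4] M [-0.105 -0.138  0.024] q1,6 [ 0.83 -1.35] 0.366
```

>>> jog_arm:
  moves:
    - [[0,0,-0.0002,0,0,-0.06,0],[-0.0002,0,-0.0004,0,0,-0.12,0],[-0.0003,0,-0.0006,0,0,-0.18,0],[-0.0004,0,-0.0008,0,0,-0.24,0],[-0.0005,0,-0.001,0,0,-0.3,0],[-0.0005,0,-0.001,0,0,-0.3,0]]

```text
clock: 9.77
eef_pos: [539.7, 352.2, 151.5]
orientation: [0.0, -0.285, 0.958, -0.0]
wrist_force: [0.2, -0.4, -1.1]
finger_gap: 0.37
grasp_force: 29.9
```

```bash
python3 st.py
```

```text
9.77 [539.66 352.18 151.54] F [ 0.2 -0.4 -1.1] M [-0.087 -0.27   0.058] q1,6 [ 0.83 -1.82] 0.37
```

>>> jog_arm:
  moves:
    - [[0.0002,0,-0.0002,0,0,-0.06,0],[0.0003,0,-0.0004,0,0,-0.12,0],[0.0003,0,-0.0006,0,0,-0.18,0],[0.0003,0,-0.0008,0,0,-0.24,0],[0.0003,0,-0.001,0,0,-0.3,0],[0.0003,0,-0.0013,0,0,-0.4,0],[0.0003,0,-0.0013,0,0,-0.4,0]]

```text
clock: 10.35
eef_pos: [539.7, 352.5, 150.7]
orientation: [0.0, 0.025, 1.0, 0.0]
wrist_force: [-0.6, 0.7, 1.2]
finger_gap: 0.366
grasp_force: 29.9
```

```bash
python3 st.py
```

```text
10.35 [539.72 352.54 150.73] F [-0.6  0.7  1.2] M [0.209 0.056 0.035] q1,6 [ 0.83 -2.45] 0.366
```

>>> jog_arm:
  moves:
    - [[0,0,-0.002,0,0,0,0],[0,0,-0.004,0,0,0,0],[0,0,-0.004,0,0,0,0]]

```text
clock: 10.6
eef_pos: [539.8, 352.6, 148.3]
orientation: [0.001, 0.022, 1.0, 0.0]
wrist_force: [-1.4, -0.5, 4.4]
finger_gap: 0.365
grasp_force: 29.9
```

```bash
python3 st.py
```

```text
10.6 [539.79 352.6  148.26] F [-1.4 -0.5  4.4] M [0.053 0.397 0.05 ] q1,6 [ 0.83 -2.45] 0.365
```

>>> jog_arm:
  moves:
    - [[0,0,0,0,0,0,0.4],[0,0,0,0,0,0,0.5],[0,0,0,0,0,0,0.55],[0,0,0,0,0,0,0.55],[0,0,0,0,0,0,0.55]]

```text
clock: 11.02
eef_pos: [539.4, 352.1, 146.5]
orientation: [-0.0, 0.024, 1.0, -0.0]
wrist_force: [0.2, -0.0, -0.0]
finger_gap: 0.539
grasp_force: 0.0
```

```bash
python3 st.py; python3 - <<'E'
from h import *
im,d,p=snap('side','s2.png')
q=proj(p,np.array([540,351,150])).astype(int); im=im[:,:,::-1]
print(q)
cv2.imwrite('pics/c7.png',cv2.resize(im[q[1]-60:q[1]+60,q[0]-80:q[0]+80],(800,600),interpolation=cv2.INTER_CUBIC))
E
```

```text
11.02 [539.4  352.06 146.46] F [ 0.2 -0.  -0. ] M [-0.012  0.02  -0.052] q1,6 [ 0.83 -2.45] 0.539
[288 169]
```

View pics/c7.png

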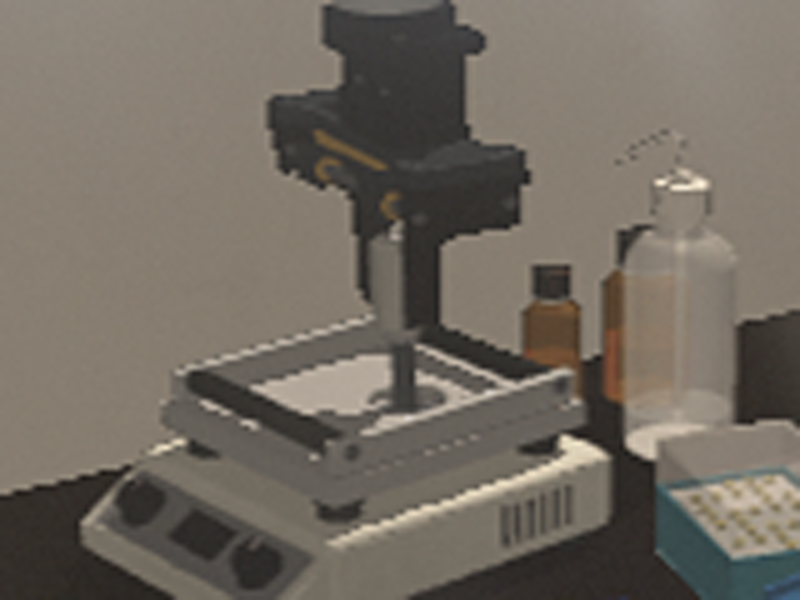

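>>> jog_arm:
  moves:
    - [[0,0,0,0,0,0.078,0.55],[0,0,0,0,0,0.156,0.55],[0,0,0,0,0,0.234,0.55],[0,0,0,0,0,0.312,0.55],[0,0,0,0,0,0.39,0.55],[0,0,0,0,0,0.468,0.55],[0,0,0,0,0,0.546,0.55],[0,0,0,0,0,0.624,0.55],[0,0,0,0,0,0.7,0.55],[0,0,0,0,0,0.77,0.55]]

```text
clock: 11.9
eef_pos: [539.5, 352.2, 146.7]
orientation: [-0.0, -0.551, 0.835, -0.0]
wrist_force: [-0.5, 0.1, -0.5]
finger_gap: 0.546
grasp_force: 0.0
```

>>> jog_arm:
  moves:
    - [[0,0,0,0,0,0.078,0.55],[0,0,0,0,0,0.156,0.55],[0,0,0,0,0,0.23,0.55],[0,0,0,0,0,0.23,0.55],[0,0,0,0,0,0.23,0.55]]

```text
clock: 12.32
eef_pos: [539.5, 352.2, 146.8]
orientation: [-0.0, -0.688, 0.725, 0.0]
wrist_force: [0.2, 0.3, 1.2]
finger_gap: 0.548
grasp_force: 0.0
```

```bash
python3 st.py; python3 - <<'E'
from h import *
im,d,p=snap('wrist','w5.png'); T,M=tool()
print(proj(p,T+M@[0,0,10.]), proj(p,T))
im=im[:,:,::-1]
cv2.imwrite('pics/c8.png',cv2.resize(im[170:330,220:430],(788,600),interpolation=cv2.INTER_CUBIC))
E
```

```text
12.32 [539.46 352.23 146.79] F [0.2 0.3 1.2] M [-0.015  0.089 -0.016] q1,6 [ 0.83 -0.88] 0.548
[322.44594888 282.73046796] [322.34949438 290.91528767]
```

View pics/c8.png

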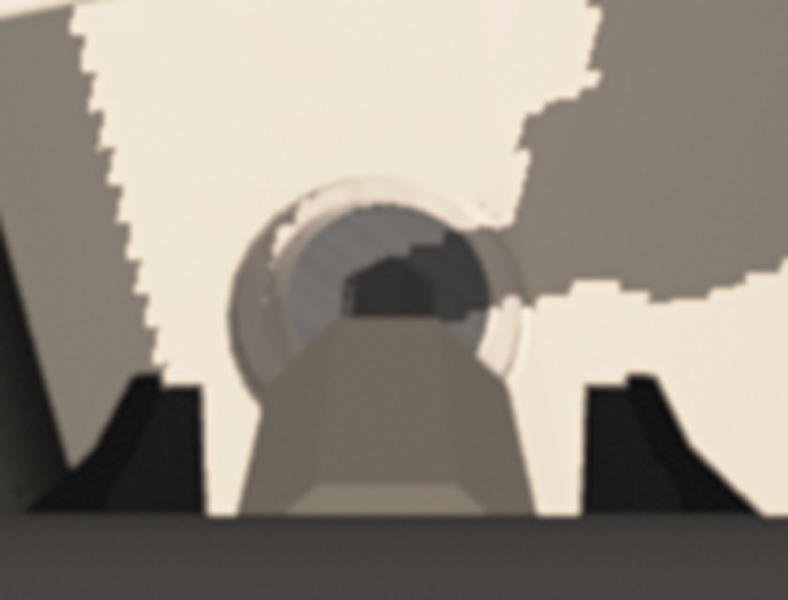

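>>> jog_arm:
  moves:
    - [[0,0,0,0,0,0,0.45],[0,0,0,0,0,0,0.38],[0,0,0,0,0,0,0.2],[0,0,0,0,0,0,0],[0,0,0,0,0,0,0],[0,0,0,0,0,0,0]]

```text
clock: 12.87
eef_pos: [539.9, 352.3, 147.0]
orientation: [0.0, -0.689, 0.724, -0.0]
wrist_force: [2.3, -0.2, -1.5]
finger_gap: 0.365
grasp_force: 29.9
```

```bash
python3 st.py
```

```text
12.87 [539.91 352.29 146.96] F [ 2.3 -0.2 -1.5] M [-0.093 -0.575  0.059] q1,6 [ 0.83 -0.88] 0.365
```

>>> jog_arm:
  moves:
    - [[0.001,0,0.001,0,0,0,0],[0.001,0,0.001,0,0,-0.06,0],[0.001,0,0.0008,0,0,-0.12,0],[0.001,0,0.0006,0,0,-0.18,0],[0.001,0,0.0004,0,0,-0.24,0],[0.001,0,0.0002,0,0,-0.3,0],[0.001,0,0,0,0,-0.36,0],[0.001,0,0,0,0,-0.36,0]]

```text
clock: 13.53
eef_pos: [540.0, 352.4, 146.3]
orientation: [-0.0, -0.459, 0.888, 0.0]
wrist_force: [0.8, 0.1, -3.6]
finger_gap: 0.365
grasp_force: 29.9
```

```bash
python3 st.py
```

```text
13.53 [539.99 352.4  146.3 ] F [ 0.8  0.1 -3.6] M [ 0.257 -0.265  0.05 ] q1,6 [ 0.83 -1.44] 0.365
```

>>> jog_arm:
  moves:
    - [[0.0004,0.0004,-0.0004,0,0,-0.06,0],[0.0004,0.0004,-0.0007,0,0,-0.12,0],[0.0004,0.0004,-0.001,0,0,-0.18,0],[0.0004,0.0004,-0.0012,0,0,-0.24,0],[0.0004,0.0004,-0.0015,0,0,-0.3,0],[0.0004,0.0004,-0.0015,0,0,-0.3,0]]

```text
clock: 14.03
eef_pos: [540.2, 352.7, 145.7]
orientation: [-0.0, -0.24, 0.971, 0.0]
wrist_force: [-1.1, 0.8, -0.3]
finger_gap: 0.364
grasp_force: 29.9
```

```bash
python3 st.py
```

```text
14.03 [540.17 352.7  145.66] F [-1.1  0.8 -0.3] M [0.289 0.143 0.033] q1,6 [ 0.83 -1.91] 0.364
```

>>> jog_arm:
  moves:
    - [[0,0.0003,-0.0003,0,0,-0.06,0],[0,0.0003,-0.0005,0,0,-0.12,0],[0,0.0003,-0.0007,0,0,-0.18,0],[0,0.0003,-0.001,0,0,-0.24,0],[0,0.0003,-0.0013,0,0,-0.3,0],[0,0.0003,-0.0013,0,0,-0.34,0],[0,0.0003,-0.0013,0,0,-0.34,0]]

```text
clock: 14.62
eef_pos: [540.4, 352.9, 144.9]
orientation: [-0.0, 0.023, 1.0, -0.0]
wrist_force: [-0.4, 1.3, 0.1]
finger_gap: 0.365
grasp_force: 29.9
```

```bash
python3 st.py
```

```text
14.62 [540.37 352.86 144.94] F [-0.4  1.3  0.1] M [0.075 0.187 0.027] q1,6 [ 0.83 -2.45] 0.365
```

>>> jog_arm:
  moves:
    - [[0,0,-0.001,0,0,0,0],[0,0,-0.001,0,0,0,0.4],[0,0,-0.001,0,0,0,0.55],[0,0,-0.001,0,0,0,0.55],[0,0,-0.001,0,0,0.03,0.55],[0,0,-0.001,0,0,0.1,0.55],[0,0,-0.001,0,0,0.18,0.55],[0,0,-0.001,0,0,0.255,0.55],[0,0,-0.001,0,0,0.33,0.55],[0,0,-0.001,0,0,0.405,0.55]]

```text
clock: 15.45
eef_pos: [540.6, 352.7, 143.6]
orientation: [-0.0, -0.292, 0.956, -0.0]
wrist_force: [0.4, 0.7, 0.2]
finger_gap: 0.549
grasp_force: 0.0
```

>>> jog_arm:
  moves:
    - [[0,0,0,0,0,0.078,0.55],[0,0,0,0,0,0.156,0.55],[0,0,0,0,0,0.234,0.55],[0,0,0,0,0,0.312,0.55],[0,0,0,0,0,0.39,0.55],[0,0,0,0,0,0.468,0.55],[0,0,0,0,0,0.546,0.55],[0,0,0,0,0,0.595,0.55],[0,0,0,0,0,0.595,0.55]]

```text
clock: 16.2
eef_pos: [540.6, 352.7, 143.6]
orientation: [-0.0, -0.69, 0.724, 0.0]
wrist_force: [-0.0, 0.1, -0.4]
finger_gap: 0.55
grasp_force: 0.0
```

>>> jog_arm:
  moves:
    - [[0,0,0,0,0,0,0.45],[0,0,0,0,0,0,0.38],[0,0,0,0,0,0,0.2],[0,0,0,0,0,0,0],[0,0,0,0,0,0,0],[0,0,0,0,0,0,0]]

```text
clock: 16.7
eef_pos: [540.5, 352.8, 143.8]
orientation: [-0.0, -0.689, 0.724, 0.0]
wrist_force: [-0.7, -1.3, -0.2]
finger_gap: 0.365
grasp_force: 30.0
```

```bash
python3 st.py
```

```text
16.7 [540.53 352.81 143.79] F [-0.7 -1.3 -0.2] M [ 0.033  0.145 -0.019] q1,6 [ 0.83 -0.88] 0.365
```

>>> jog_arm:
  moves:
    - [[0,0,0.0005,0,0,-0.05,0],[0,0,0.0004,0,0,-0.1,0],[0,0,0.0003,0,0,-0.15,0],[0,0,0.0002,0,0,-0.2,0],[0,0,0.0002,0,0,-0.2,0]]

```text
clock: 17.12
eef_pos: [540.6, 352.8, 143.5]
orientation: [-0.0, -0.567, 0.824, -0.0]
wrist_force: [1.6, 0.5, -2.8]
finger_gap: 0.366
grasp_force: 30.0
```

```bash
python3 st.py
```

```text
17.12 [540.56 352.76 143.49] F [ 1.6  0.5 -2.8] M [ 0.058 -0.194  0.018] q1,6 [ 0.83 -1.19] 0.366
```

>>> jog_arm:
  moves:
    - [[0.0003,0,-0.0003,0,0,-0.05,0],[0.0003,0,-0.0006,0,0,-0.1,0],[0.0003,0,-0.0007,0,0,-0.13,0],[0.0003,0,-0.0007,0,0,-0.13,0]]

```text
clock: 17.45
eef_pos: [540.6, 352.7, 143.3]
orientation: [-0.0, -0.481, 0.877, -0.0]
wrist_force: [0.2, 0.2, -1.3]
finger_gap: 0.366
grasp_force: 30.0
```

```bash
python3 st.py
```

```text
17.45 [540.61 352.74 143.26] F [ 0.2  0.2 -1.3] M [0.111 0.135 0.107] q1,6 [ 0.83 -1.39] 0.366
```

>>> jog_arm:
  moves:
    - [[0,0,-0.0002,0,0,-0.04,0],[0,0,-0.0002,0,0,-0.06,0],[0,0,-0.0002,0,0,-0.06,0]]

```text
clock: 17.7
eef_pos: [540.6, 352.7, 143.2]
orientation: [-0.0, -0.44, 0.898, -0.0]
wrist_force: [0.6, 0.8, -0.5]
finger_gap: 0.363
grasp_force: 30.0
```

```bash
python3 st.py; for i in 1 2 3 4; do python3 -c "
from h import *
manip.camera('side'); print(manip.get_state()['moment'].round(3))"; done
```

```text
17.7 [540.62 352.72 143.18] F [ 0.6  0.8 -0.5] M [-0.     0.211  0.116] q1,6 [ 0.83 -1.49] 0.363
[0.02  0.267 0.109]
[0.033 0.29  0.105]
[-0.022  0.291  0.049]
[0.012 0.264 0.149]
```

>>> jog_arm:
  moves:
    - [[0,0,0,0,0,-0.025,0],[0,0,0,0,0,-0.045,0],[0,0,0,0,0,-0.045,0]]

```text
clock: 18.15
eef_pos: [540.6, 352.7, 143.1]
orientation: [-0.0, -0.407, 0.913, -0.0]
wrist_force: [-1.4, -0.4, -1.0]
finger_gap: 0.368
grasp_force: 30.0
```

```bash
cat > av.py <<'E'
from h import *
m=[]
for i in range(8):
    manip.camera('side'); s=manip.get_state(); m.append(np.r_[s['moment'],s['wrist_force']])
print(np.mean(m,0).round(3))
E
python3 st.py; python3 av.py
```

```text
18.15 [540.61 352.73 143.06] F [-1.4 -0.4 -1. ] M [0.097 0.269 0.124] q1,6 [ 0.83 -1.56] 0.368
[ 0.056  0.336  0.135 -0.666  0.314 -1.474]
```

>>> jog_arm:
  moves:
    - [[0,0,0.0005,0,0,0.03,0],[0,0,0.001,0,0,0.06,0],[0,0,0.0015,0,0,0.06,0],[0,0,0.005,0,0,0.06,0],[0,0,0.01,0,0,0.06,0],[0,0,0.01,0,0,0.06,0]]

```text
clock: 19.05
eef_pos: [541.3, 352.9, 152.5]
orientation: [0.0, -0.449, 0.893, -0.0]
wrist_force: [-0.4, -0.3, -1.5]
finger_gap: 0.368
grasp_force: 30.0
```

```bash
python3 st.py
```

```text
19.05 [541.3  352.93 152.54] F [-0.4 -0.3 -1.5] M [0.017 0.22  0.005] q1,6 [ 0.83 -1.47] 0.368
```

>>> jog_arm:
  moves:
    - [[0,0,0.02,0,0,0,0],[0,0,0.06,0,0,0,0],[0,0,0.1,0,0,-0.05,0],[0.01,-0.02,0.106,0,0,-0.12,0],[0.02,-0.04,0.106,0,0,-0.19,0],[0.03,-0.06,0.106,0,0,-0.26,0],[0.041,-0.072,0.106,0,0,-0.33,0],[0.041,-0.072,0.106,0,0,-0.4,0],[0.041,-0.072,0.106,0,0,-0.475,0],[0.041,-0.072,0.106,0,0,-0.475,0]]

```text
clock: 19.88
eef_pos: [574.2, 294.8, 238.1]
orientation: [0.001, -0.092, 0.996, 0.0]
wrist_force: [-0.3, -0.2, -2.1]
finger_gap: 0.367
grasp_force: 30.0
```

```bash
python3 st.py; python3 - <<'E'
from h import *
im,d,p=snap('wrist','w6.png'); im0=cv2.imread('pics/w3.png')
K,R,t=[np.array(p[k]) for k in('intrinsics','R','t')]
v,u=np.mgrid[0:480,0:640]
def hts(d,p):
    K,R,t=[np.array(p[k]) for k in('intrinsics','R','t')]
    P=np.stack([(u-K[0,2])/K[0,0]*d,(v-K[1,2])/K[1,1]*d,d],-1); return (P-t)@R
X=hts(d,p); r=np.hypot(X[...,0]-540.4,X[...,1]-351.5)
for a,b in((10,14),(30,45)):
    z=X[...,2][(r>a)&(r<b)&(d>0)]; print(a,b,np.percentile(z,[10,25,50,75,90]).round(1),len(z))
T,M=tool(); np.save('w6p.npy',np.r_[T,M.ravel()])
E
```

```text
19.88 [574.17 294.76 238.08] F [-0.3 -0.2 -2.1] M [-0.024  0.033 -0.036] q1,6 [ 0.72 -2.11] 0.367
10 14 [ 82.6 323.7 326.2 349.  350.6] 3828
30 45 [ 89.8 306.4 331.2 343.4 350.3] 23033
```

```bash
python3 - <<'E'
from h import *
v,u=np.mgrid[0:480,0:640]
p=manip.camera_params('wrist'); K,R,t=[np.array(p[k]) for k in('intrinsics','R','t')]
im,d=manip.camera('wrist')
for name,d in(('before',np.load('w3.npy')),('now',d)):
    P=np.stack([(u-K[0,2])/K[0,0]*d,(v-K[1,2])/K[1,1]*d,d],-1); X=(P-t)@R
    ok=(d>0)&(X[...,2]<150)&(v<232); r=np.hypot(X[...,0]-540.4,X[...,1]-351.5)
    print(name,[np.percentile(X[...,2][ok&(r>a)&(r<b)],[10,50,90]).round(1) for a,b in((0,6),(9,14),(30,45))])
E
```

```text
before [array([69.1, 70. , 71.1]), array([84.9, 85.9, 86.8]), array([89.5, 90.4, 91.4])]
now [array([64. , 64.8, 65.7]), array([79.6, 80.6, 81.6]), array([88.9, 89.9, 90.8])]
```

>>> jog_arm:
  moves:
    - [[0,-0.03,0,0,0,0,0],[-0.01,-0.08,0,0,0,0,0],[-0.02,-0.13,0,0,0,0,0],[-0.03,-0.18,0,0,0,0,0],[-0.04,-0.23,0,0,0,0,0],[-0.05,-0.28,0,0,0,0,0],[-0.06,-0.33,0,0,0,0,0],[-0.07,-0.37,0,0,0,0,0],[-0.0825,-0.4,-0.02,0,0,0,0],[-0.0825,-0.406,-0.04,0,0,0,0]]

```text
clock: 20.82
eef_pos: [506.4, -32.5, 205.8]
orientation: [0.001, -0.093, 0.996, -0.0]
wrist_force: [0.2, 0.5, -1.8]
finger_gap: 0.367
grasp_force: 30.0
```

>>> jog_arm:
  moves:
    - [[0,0,-0.02,0,0,0,0],[0,0,-0.045,0,0,0,0],[0,0,-0.045,0,0,0,0],[0,0,-0.045,0,0,0,0]]

```text
clock: 21.15
eef_pos: [507.4, -29.7, 168.3]
orientation: [-0.001, -0.094, 0.996, -0.0]
wrist_force: [0.9, 0.7, -1.0]
finger_gap: 0.365
grasp_force: 30.0
```

```bash
python3 st.py; python3 - <<'E'
from h import *
im,d,p=snap('wrist','w7.png'); T,M=tool(); np.save('w7.npy',d)
pt=proj(p,T+M@[0,0,77.5]);ph=proj(p,np.array([511,-74,45.]));print(pt,ph)
im=im[:,:,::-1]
f=lambda c:cv2.resize(im[int(c[1])-40:int(c[1])+40,int(c[0])-40:int(c[0])+40],(400,400),interpolation=cv2.INTER_CUBIC)
cv2.imwrite('pics/c9.png',np.hstack([f(ph),f(pt)]))
E
```

```text
21.15 [507.41 -29.69 168.26] F [ 0.9  0.7 -1. ] M [ 0.032 -0.073  0.01 ] q1,6 [ 0.26 -1.64] 0.365
[324.22804279 247.54703285] [269.05175698 223.13616004]
```

View pics/c9.png

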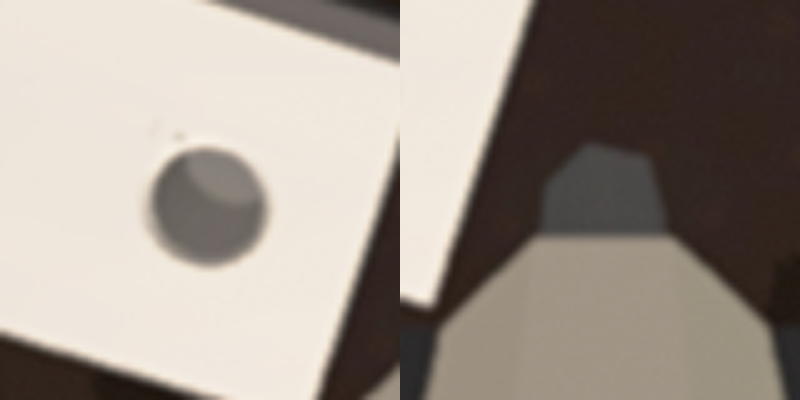

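```bash
python3 - <<'E'
from h import *
p=manip.camera_params('wrist'); T,M=tool()
g=cv2.cvtColor(cv2.imread('pics/w7.png'),cv2.COLOR_BGR2GRAY)
print(g[232:256:3,308:342:3])
S=4;B=(310,232,340,253); c=cv2.resize(g[B[1]:B[3],B[0]:B[2]],None,fx=S,fy=S,interpolation=cv2.INTER_LINEAR)
mk=(c>56).astype(np.uint8); res=[]
for L in(76,77.5,79):
  for a in range(0,60,5):
    for ox in np.arange(-3,3.1,.5):
        for oy in np.arange(-2,2.1,.5):
            res.append((int((sil(p,T,M,a,ox,oy,L=L,box=B)!=mk).sum()),L,a,ox,oy))
for r in sorted(res)[:6]: print(*r, T+M@[r[3],r[4],r[1]])
print('hole',world(p,270.4,223.8,z=45))
d=np.load('w7.npy'); print(world(p,240,223,d=d[223,240]))
E
```

```text
[[39 39 39 39 39 39 39 39 39 38 39 40]
 [39 40 40 40 44 48 41 39 41 42 39 39]
 [39 40 42 46 70 74 73 68 61 40 40 41]
 [41 40 47 72 72 74 75 73 73 45 41 41]
 [40 41 70 72 73 74 73 73 73 54 40 40]
 [40 43 72 71 72 73 74 72 72 64 41 41]
 [40 44 72 72 71 73 74 73 74 70 40 41]
 [39 64 82 83 83 84 85 83 83 82 52 39]]
193 77.5 45 0.5 0.5 [507.90406675 -29.09982763  91.77581521]
208 76 45 1.0 0.5 [507.41070037 -29.19275448  93.27513312]
216 79 45 0.0 0.0 [508.49108662 -29.49805136  90.27687373]
222 76 45 1.0 0.0 [507.50435385 -29.68390505  93.27550957]
232 79 40 0.0 0.0 [508.49108662 -29.49805136  90.27687373]
233 77.5 40 0.5 0.0 [507.99772023 -29.5909782   91.77619165]
hole [512.88395424 -72.66349214  45.        ]
[516.56912969 -96.57152757  45.79726019]
```

>>> jog_arm:
  moves:
    - [[0.003,-0.025,0,0,0,0,0],[0.006,-0.0545,0,0,0,0,0],[0.006,-0.0545,-0.02,0,0,0,0],[0.006,-0.0545,-0.045,0,0,0,0],[0.006,-0.0545,-0.053,0,0,0,0],[0.006,-0.0545,-0.06,0,0,0,0],[0.006,-0.0545,-0.064,0,0,0,0],[0.006,-0.0545,-0.064,0,0,0,0],[0.006,-0.0545,-0.064,0,0,0,0]]

```text
clock: 21.95
eef_pos: [513.2, -72.9, 117.8]
orientation: [0.001, -0.094, 0.996, -0.0]
wrist_force: [0.0, 0.6, -1.8]
finger_gap: 0.366
grasp_force: 30.0
```

```bash
python3 st.py; python3 av.py
```

```text
21.95 [513.19 -72.89 117.8 ] F [ 0.   0.6 -1.8] M [0.04  0.022 0.045] q1,6 [ 0.17 -1.56] 0.366
[ 6.000e-03 -4.000e-03  1.000e-03  2.050e-01  1.850e-01 -1.662e+00]
```

>>> jog_arm:
  moves:
    - [[-0.001,-0.0003,-0.005,0,0,0,0],[-0.001,-0.0003,-0.01,0,0,0,0],[-0.001,-0.0003,-0.015,0,0,0,0],[-0.001,-0.0003,-0.015,0,0,0,0]]

```text
clock: 22.68
eef_pos: [511.3, -73.4, 103.8]
orientation: [-0.001, -0.093, 0.996, 0.0]
wrist_force: [-0.3, -0.9, -2.1]
finger_gap: 0.366
grasp_force: 30.0
```

```bash
python3 st.py; python3 av.py
```

```text
22.68 [511.28 -73.42 103.83] F [-0.3 -0.9 -2.1] M [ 0.056 -0.061  0.024] q1,6 [ 0.17 -1.56] 0.366
[-0.023 -0.004  0.017  0.204 -0.217 -1.928]
```

Free fit; go down to the floor of the hole.

>>> jog_arm:
  moves:
    - [[0,0,-0.006,0,0,0,0],[0,0,-0.012,0,0,0,0],[0,0,-0.017,0,0,0,0],[0,0,-0.02,0,0,0,0],[0,0,-0.022,0,0,0,0],[0,0,-0.022,0,0,0,0],[0,0,-0.022,0,0,0,0]]

```text
clock: 23.67
eef_pos: [511.6, -73.5, 87.2]
orientation: [-0.0, -0.093, 0.996, -0.0]
wrist_force: [-0.4, -0.1, -1.0]
finger_gap: 0.367
grasp_force: 30.0
```

```bash
python3 st.py
```

```text
23.67 [511.59 -73.46  87.17] F [-0.4 -0.1 -1. ] M [-0.005  0.008 -0.011] q1,6 [ 0.17 -1.56] 0.367
```

>>> jog_arm:
  moves:
    - [[0,0,-0.001,0,0,0,0],[0,0,-0.002,0,0,0,0],[0,0,-0.003,0,0,0,0],[0,0,-0.003,0,0,0,0]]

```text
clock: 24.0
eef_pos: [511.5, -73.4, 84.8]
orientation: [-0.0, -0.093, 0.996, 0.0]
wrist_force: [-0.3, -0.4, -2.3]
finger_gap: 0.368
grasp_force: 30.0
```

```bash
python3 st.py
```

```text
24.0 [511.52 -73.42  84.8 ] F [-0.3 -0.4 -2.3] M [-0.028 -0.059  0.058] q1,6 [ 0.17 -1.56] 0.368
```

>>> jog_arm:
  moves:
    - [[0,0,-0.001,0,0,0,0],[0,0,-0.002,0,0,0,0],[0,0,-0.002,0,0,0,0]]

```text
clock: 24.25
eef_pos: [511.5, -73.4, 83.1]
orientation: [-0.0, -0.093, 0.996, 0.0]
wrist_force: [-0.9, -0.8, -1.6]
finger_gap: 0.37
grasp_force: 30.0
```

```bash
python3 st.py
```

```text
24.25 [511.5  -73.43  83.15] F [-0.9 -0.8 -1.6] M [0.002 0.056 0.008] q1,6 [ 0.17 -1.56] 0.37
```

>>> jog_arm:
  moves:
    - [[0,0,-0.001,0,0,0,0],[0,0,-0.002,0,0,0,0],[0,0,-0.002,0,0,0,0]]

```text
clock: 24.5
eef_pos: [511.5, -73.4, 81.5]
orientation: [-0.0, -0.093, 0.996, 0.0]
wrist_force: [-0.3, 0.1, -1.6]
finger_gap: 0.365
grasp_force: 30.0
```

```bash
python3 st.py
```

```text
24.5 [511.52 -73.41  81.51] F [-0.3  0.1 -1.6] M [ 0.032 -0.026 -0.038] q1,6 [ 0.17 -1.56] 0.365
```

>>> jog_arm:
  moves:
    - [[0,0,-0.001,0,0,0,0],[0,0,-0.002,0,0,0,0],[0,0,-0.003,0,0,0,0],[0,0,-0.003,0,0,0,0]]

```text
clock: 24.83
eef_pos: [511.8, -73.4, 81.3]
orientation: [0.0, -0.094, 0.996, -0.0]
wrist_force: [-4.0, 1.3, 10.1]
finger_gap: 0.362
grasp_force: 30.0
```

```bash
python3 st.py
```

```text
24.83 [511.84 -73.43  81.25] F [-4.   1.3 10.1] M [0.553 1.373 0.032] q1,6 [ 0.17 -1.56] 0.362
```

>>> jog_arm:
  moves:
    - [[0,0,0.0025,0,0,0,0],[0,0,0.0025,0,0,0,0],[0,0,0.0025,0,0,0,0.4],[0,0,0.0025,0,0,0,0.6],[0,0,0.0025,0,0,0,0.8],[0,0,0.0025,0,0,0,0.8],[0,0,0.0025,0,0,0,0.8],[0,0,0.01,0,0,0,0.8],[0,0,0.03,0,0,0,0.8],[0,0,0.06,0,0,0,0.8]]

```text
clock: 25.67
eef_pos: [510.1, -73.5, 126.3]
orientation: [-0.003, -0.093, 0.996, 0.0]
wrist_force: [0.2, -0.9, -0.5]
finger_gap: 0.778
grasp_force: 0.0
```

>>> jog_arm:
  moves:
    - [[0,0,0.04,0,0,0,0.8],[0,0,0.09,0,0,0,1],[0,0,0.14,0,0,0,1],[0,0,0.175,0,0,0,1],[0,0,0.175,0,0,0,1],[0,0,0.175,0,0,0,1]]

```text
clock: 26.17
eef_pos: [512.3, -73.3, 269.7]
orientation: [0.003, -0.093, 0.996, 0.0]
wrist_force: [-0.9, -0.3, -0.6]
finger_gap: 0.985
grasp_force: 0.0
```

```bash
python3 st.py; python3 - <<'E'
from h import *
im,d,p=snap('wrist','w8.png')
v,u=np.mgrid[0:480,0:640]; K,R,t=[np.array(p[k]) for k in('intrinsics','R','t')]
P=np.stack([(u-K[0,2])/K[0,0]*d,(v-K[1,2])/K[1,1]*d,d],-1); X=(P-t)@R
m=(d>0)&(abs(X[...,0]-510)<30)&(abs(X[...,1]+74)<30)&(X[...,2]>115)&(X[...,2]<140)
print(m.sum(),X[m].mean(0),X[m].std(0))
im,d,p=snap('scene')
for n in('key_handle','beaker','jar','boat'):
    for r in manip.search_frame('scene',n)[:2]: print(n,round(r['p'],2),np.round(r['extent']))
E
```

```text
26.17 [512.35 -73.29 269.71] F [-0.9 -0.3 -0.6] M [ 0.042  0.066 -0.021] q1,6 [ 0.17 -1.56] 0.985
1192 [508.73700285 -73.65178038 126.19259447] [8.42678318 8.30321542 2.03277959]
key_handle 0.86 [363. 259.  18.  42.]
key_handle 0.74 [386. 235.  14.  37.]
beaker 0.95 [298. 253.  20.  30.]
jar 0.85 [361. 301.  21.  45.]
boat 0.85 [466. 318.  36.  24.]
```

```bash
python3 -c "
from rig import manip
print(manip.close_job())"
```

```text
the job is handed in; nothing more can be done
None
```

I handed in the job: the transit screw is turned home against its stop, the twist reading having climbed to about 0.14 N m. The hex key stands upright again in its hole in the grey block, and nothing else was touched, about 27 s in by the robot's clock.

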